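Reload the clubroom's bench stapler

TASK

The heavy-duty stapler on the clubroom bench is empty and its magazine has sprung out at the front. Take the full-length strip of staples, push the follower back with its end and set the strip down, legs first, onto the floor of the channel between follower and nose, then push the magazine in until it clicks and stays shut. Use only a light, steady pressure so that the glued strip does not crack and the magazine is not rammed, and leave the short leftover piece of strip, the staple carton and the model pickup and boxcar as they are.

Things in the scene. Friction and masses are not known exactly. Their poses are not given: they have to be found in the camera images.
- stapler: Heavy-duty front-loading stapler, grey, screwed to the bench. Origin on the bench under the head; the sprung-out magazine points along its -x; z up. Base plate x -115 to 175 mm, 86 mm wide, 14 mm high. Head x -100 to 165 mm, 48 mm wide, roof 86 mm high as far back as x = -40 mm, then 106 mm; fixed lever handle above, x from -30 mm back, up to 170 mm high.
- magazine (a joint): Slide along the stapler's x: 0.090 m out (start, held by an ejector spring against a stop), 0 fully in (solid stop). Pushing in takes 8 N at first, 12 N near the end, then 3 N more to pass a spring catch, which drops in 1.5 mm before the stop and holds the magazine at about 0.002 m. Let go earlier and it springs right out. More than 35 N from the gripper damages the stapler.
- seat (a point): On the magazine: channel floor, mid-width, at the rear face of the nose lip; 40 mm above the bench; axes as the stapler's. The open-topped steel channel runs from here along +x: 14.6 mm wide inside, walls 2.2 mm thick and 10 mm high above its floor. The nose lip closing its front end is 3 mm thick and also 10 mm high. With the magazine out, the first 88 mm lie in front of the head.
- follower_face (a point): Foot of the follower's front face, on the channel floor, mid-width; axes as the stapler's. The follower is a dark steel block 13 mm wide, 22 mm long, its top 19 mm above the floor, sliding in the channel and sprung towards the nose. Empty, its face rests 20 mm behind point seat; it can be pushed back to 95 mm. Spring 2.5 N at first, about 5 N at 75 mm.
- mouth (a point): Middle of the upper edge of the opening in the head's front, which the magazine slides into: 63 mm above the bench, 25 mm wide, 100 mm ahead (-x) of the stapler's origin; 92 mm behind (+x of) point seat while the magazine is out. A seated strip (its top 60 mm above the bench) passes under it; one standing more than 3 mm proud jams.
- pad (a point): Middle of the front face of the black thumb pad on the magazine's nose, the place to push: 18 mm ahead (-x) of point seat and 1 mm lower. The pad is 26 mm wide and spans 32 to 46 mm above the bench.
- strip: Full-length glued strip of steel staples: a bar 70 mm long (its x), 13 mm wide (y), 20 mm high (z), about 35 g, standing legs down on the bench, in one of two places (the leftover piece in the other). Origin: centre of its underside. Either end may go to the follower. The glue cracks at over 40 N against the stapler.
- offcut: Leftover piece of the same kind of strip, only 28 mm long, 13 mm wide, 20 mm high, standing legs down on the bench; leave it. Origin: centre of its underside.
- pickup: Die-cast model pickup, dark green, 116 x 40 mm, 43 mm high; leave it. Origin: centre of its underside.
- boxcar: Brown model boxcar, 255 x 66 mm, 94 mm high, on a fixed display track 320 x 90 mm, 14 mm high; leave it. Origin: centre of its underside, on the rails.
- carton: Closed cardboard staple carton, 112 x 72 mm, 33 mm high; leave it. Origin: centre of its underside.

How it is judged (in metres and radians):
On the way, in this order (a step that is already met when the one before it is completed fails the run):
1. the strip lies legs down on the channel floor between nose lip and follower while the magazine is still out (value of joint magazine above 0.08 m and z of strip in the frame of seat between -0.002 and 0.002 m and x of strip in the frame of seat between 0.033 and 0.045 m and y of strip in the frame of seat between -0.003 and 0.003 m and angle between strip's own z axis and vertical below 0.06 rad), for 0.2 s.
2. the magazine is pushed home with the strip in it (value of joint magazine below 0.003 m), for 0.1 s.
At the end, for the whole second after the job is handed in: The magazine is latched shut (slide under 3 mm); the strip lies at rest in it, legs down (tilt under 0.06 rad), its underside within 2 mm of the channel floor, within 3 mm of mid-channel and pressed by the follower against the nose lip (front end within 3 mm of it) (value of joint magazine below 0.003 m and z of strip in the frame of seat between -0.002 and 0.002 m and x of strip in the frame of seat between 0.033 and 0.038 m and y of strip in the frame of seat between -0.003 and 0.003 m and angle between strip's own z axis and vertical below 0.06 rad and linear speed of strip below 0.01 m/s); the robot touches nothing.
It fails at once if the strip is forced against the stapler with more than 40 N (its glue cracks) (contact force between strip and stapler above 40 N).
It fails at once if the stapler or its magazine is rammed by the gripper with more than 35 N (contact force between any of the fingers, the arm and stapler above 35 N).
It fails at once if the leftover piece, pickup, boxcar or carton is moved more than 15 mm (distance of any of offcut, pickup, boxcar, carton from where it was at the start of the episode above 0.015 m).
It also fails if it takes over 64 s, if anything falls off the work surface, if the arm or the gripper's body presses on something with over 40 N, if the wrist force passes 120 N, or if a joint passes its speed limit or range.

ROBOT

A 6-joint arm with a two-finger parallel gripper is mounted at the origin on the work surface. World frame = base frame: x ahead of the robot, y to its left, z up, the work surface at z = 0. Lengths are in m, angles in degrees, forces in N, time in s.
With the tool pointing down it reaches from about 0.375 to 0.9 m from the base axis. Payload 3.1 kg.
Tool frame: the origin (TCP) lies on the centre line of the jaws, within the pads' length; the fingertips stand 17 mm ahead of it and the grasp point (between the pads) lies 2 mm behind it; z points along the fingers, y is the line along which they close (so a half turn about z gives the same grasp; the last joint's range is limited). The gripper opens to 87 mm and grips with 3 to 60 N. Pads are 19 mm wide; open, the fingers measure 117 mm over their backs; the gripper's body (75 mm by 190 mm) begins 51 mm behind the grasp point.
Start: joints at [-76.003, 30.224, 82.088, -0, 67.689, -10.227], TCP at [0.256, -0.57, 0.24] pointing down, gripper open.
Joint ranges: [-176.69, 176.69], [-43.24, 126.21], [12.49, 139.97], [-82, 262], [0, 151.66], [-163.58, 163.58]. Speed limits (degrees/s): [159.86, 159.86, 180, 180, 180, 180].

INTERFACE

Orientations are given as a 3x3 rotation matrix whose columns are the frame's x, y, z axes.
In Python, from rig import bot, imaging, finder gives the robot as it stands. The module is installed in compiled form; this text tells all that it offers.
- The arm moves only by the tool play_rows, never from a script. Its argument "motion" is a list that holds one entry, the list of rows, each a list of 6 numbers: the shift along the tool's x, y, z in m, then the turn, a rotation vector about the tool's x, y, z in degrees. In form: [[[dx, dy, dz, wx, wy, wz], ...]]. A call has 1 to 8 rows; each row is the pose to reach, as a shift and turn from the pose commanded when the call began, along the tool's axes at that moment; what a row does not reach only later rows make up. A row lasts 1/12 s, in which the tool goes at most 41.7 mm and 7.16 degrees, less where a joint would pass 70% of its speed; a pose out of reach is approached as far as the arm can. A call with a gripper value outside its range is refused whole. "fingers" is the finger opening in m, from 0 to 0.087, set as the call begins (left out, the last holds). The fingers move at their own pace and stop on an object; the grip force is fixed at half the most. Time passes only in rows, so rows that repeat a pose let the fingers close. It gives the time, the measured TCP pose, the force, the opening and the grip force at its end, in the units of the state.
- bot.read_state(): the state, without advancing time (a new reading comes with each control period).
- imaging.capture(name): name is "scene" or "top" or "wrist"; returns a dict with "frame" (384x512x3 uint8, red, green, blue), "camera_matrix" (3x3 intrinsics, pixels), "R" (3x3) and "t" (3): a world point X has camera coordinates R X + t. Camera axes: x right, y down, z forward; pixel columns grow to the right and rows downward; lengths in m; the calibration is good to about 2 mm. A picture is of the moment at which its call begins. There is no depth.
- bot.hand_in(): hands the job in; it is judged then, once.
Trained networks look in the newest picture that a camera, given by its name, has taken for a name from the list of things; names that differ only in an ending like _2 or _b are one class to them, and where a whole thing is asked for, a point or a joint stands for the part that bears it (a point fixed in the world has none). Each returns a list of dicts, best first, with "confidence" (0 to 1); they miss things now and then, are a little off and sometimes report something else, mostly with a low value. They report only what shows in the picture. A call takes as long as a camera call.
- finder.recognise(camera, name): "at" ([x, y, z] in m, in world coordinates, good to about 4 mm: the middle of the surface that is visible of it).
- finder.outline_of(camera, name): "pixels" (384x512 bool, what is visible of it).
The state is a dict: "time_s": time; "joint_positions": joint angles; "qvel": joint speeds; "tau": joint torques, N m; "position": TCP position; "tcp_rot": TCP orientation; "force": force on the tool from outside, world axes, zero at the start; "moment": the same for the moment, N m; "opening": opening from 0.0 (shut) to 1.0 (fully open); "grasp_force": force on a finger pad.
Only numpy, scipy, OpenCV 4.12 (cv2) and the standard library are available. Lean on these libraries where they do the work, as an engineer would, in place of code of your own. Each camera call takes 0.05 s, during which the arm holds its last target. There are 200 camera calls.

## Working session

There is one attempt and no reset: what is moved stays moved. The work goes in short steps, Python scripts to look and compute and a tool call to move; the robot and the scene stay as the last step left them, time stands still between calls to the robot, and variables do not carry over. Pictures are saved under pics/ and viewed, at most 14 in all, crops included, and the job is handed in when it is done.

Besides the shell and the picture viewer there is one more tool, called after "Call:" as name([rows], argument=value, ...), one row to a line, values as JSON. play_rows: Moves the arm, as the interface text tells. Its arguments: {"type":"object","properties":{"motion":{"type":"array"},"fingers":{"type":"number"}},"required":["motion"]}

```bash
mkdir -p pics; cat > h.py <<'E'
from rig import bot, imaging, finder
import numpy as np, cv2
np.set_printoptions(precision=4,suppress=True)
E
python3 - <<'E'
from h import *
s=bot.read_state(); print(s['time_s'],s['position'],s['tcp_rot'],s['opening'])
for c in ['scene','top']:
    d=imaging.capture(c); cv2.imwrite(f'pics/{c}0.png',d['frame'][:,:,::-1])
    print(c,d['camera_matrix'],d['R'],d['t'])
    for n in ['stapler','magazine','seat','follower_face','mouth','pad','strip','offcut','pickup','boxcar','carton']:
        print(n,[(np.round(r['at'],4).tolist(),round(r['confidence'],2)) for r in finder.recognise(c,n)][:3])
E
```

```text
0.0 [ 0.2563 -0.5693  0.2386] [[ 0.9119  0.4104 -0.0005]
 [ 0.4104 -0.9119  0.002 ]
 [ 0.0004 -0.0021 -1.    ]] 0.9997827391721764
scene [[402.6835   0.     257.292 ]
 [  0.     402.6835 198.8803]
 [  0.       0.       1.    ]] [[-0.1858  0.9825 -0.0151]
 [ 0.8479  0.1526 -0.5077]
 [-0.4965 -0.1072 -0.8614]] [ 0.0862 -0.4733  1.3719]
stapler [([0.7327, 0.0484, 0.0914], 0.66)]
magazine [([0.5109, 0.0205, 0.0505], 0.76)]
seat [([0.511, 0.0231, 0.0522], 0.49)]
follower_face []
mouth [([0.7372, 0.0488, 0.0919], 0.7)]
pad [([0.5807, 0.4318, 0.1095], 0.7), ([0.5097, 0.0287, 0.0508], 0.59)]
strip [([0.4713, -0.1586, 0.023], 0.71)]
offcut [([0.4753, -0.3123, 0.0226], 0.65)]
pickup [([0.7003, -0.1664, 0.0282], 0.58)]
boxcar [([0.5805, 0.4323, 0.1099], 0.91)]
carton [([0.6583, -0.3779, 0.0298], 0.69)]
top [[498.1304   0.     253.8811]
 [  0.     498.1304 182.3548]
 [  0.       0.       1.    ]] [[-0.0209 -0.9998  0.0039]
 [-0.9939  0.0204 -0.1081]
 [ 0.108  -0.0061 -0.9941]] [0.0271 0.5743 1.4634]
stapler [([0.679, 0.0402, 0.0831], 0.73)]
magazine [([0.513, 0.0268, 0.051], 0.54)]
seat [([0.5121, 0.0237, 0.0462], 0.6)]
follower_face [([0.6909, -0.1699, 0.026], 0.65), ([0.5182, 0.0261, 0.0615], 0.63)]
mouth [([0.6792, 0.0409, 0.0896], 0.55), ([0.4778, -0.3188, 0.0214], 0.54)]
pad [([0.5116, 0.024, 0.0503], 0.83)]
strip [([0.4675, -0.1549, 0.0244], 0.67), ([0.4794, -0.3184, 0.0214], 0.53)]
offcut [([0.6788, 0.0414, 0.0837], 0.72), ([0.4815, -0.3214, 0.0228], 0.61)]
pickup [([0.6916, -0.1703, 0.0267], 0.77)]
boxcar [([0.5507, 0.4338, 0.1071], 0.58)]
carton [([0.6507, -0.3698, 0.0332], 0.66)]
```

```bash
python3 - <<'E'
import cv2,numpy as np
a=cv2.imread('pics/top0.png'); 
cv2.imwrite('pics/v1.png',cv2.resize(a[20:384],None,fx=1.5,fy=1.5,interpolation=cv2.INTER_CUBIC))
E
```

```text
(no output)
```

View pics/v1.png

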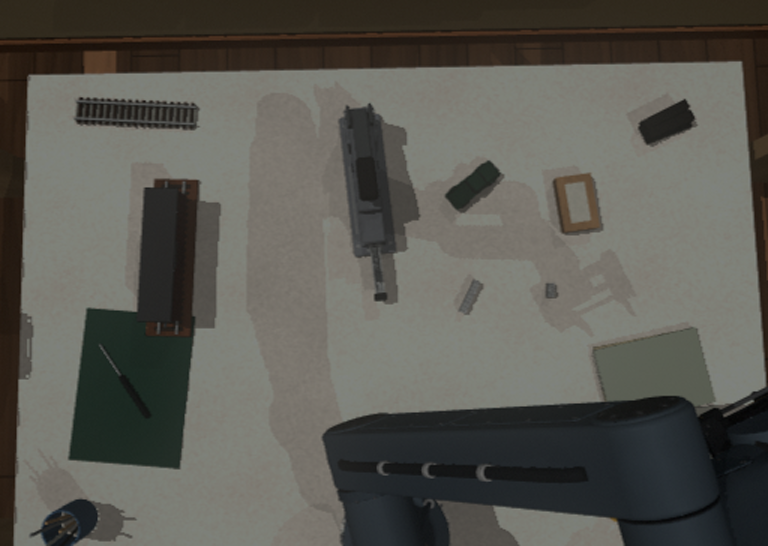

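View pics/scene0.png

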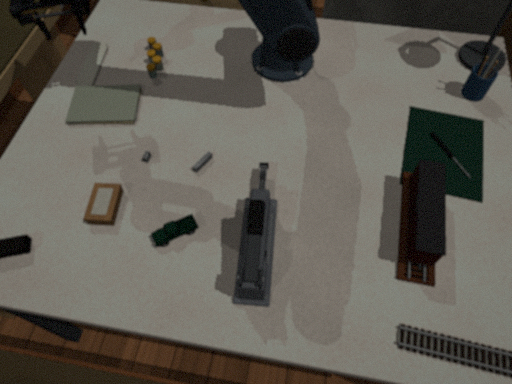

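The top view shows the strip at about (471,297), the offcut at (551,291), and the sprung-out magazine at (380,270) pointing towards the robot. The scene view agrees: strip at (202,161), offcut at (147,156). Next I'll move over the strip.

Call:
play_rows([
  [[0.363, -0.29, 0, 0, 0, 55], [0.363, -0.29, 0, 0, 0, 55], [0.363, -0.29, 0, 0, 0, 55], [0.363, -0.29, 0, 0, 0, 55], [0.363, -0.29, 0, 0, 0, 55], [0.363, -0.29, 0, 0, 0, 55], [0.363, -0.29, 0, 0, 0, 55], [0.363, -0.29, 0, 0, 0, 55]],
])

```text
time_s: 1.87
position: [0.4049, -0.2811, 0.2398]
tcp_rot: [[0.858, -0.513, 0.001], [-0.513, -0.858, -0.001], [0.001, 0.0, -1.0]]
force: [2.4, -0.1, 0.3]
opening: 0.999
grasp_force: 0.0
```

```bash
cat > h.py <<'E'
from rig import bot, imaging, finder
import numpy as np, cv2
np.set_printoptions(precision=4,suppress=True)
def back(d,uv,z):
    uv=np.atleast_2d(np.asarray(uv,float)); K,R,t=d['camera_matrix'],np.array(d['R']),np.array(d['t'])
    r=np.c_[uv,np.ones(len(uv))]@np.linalg.inv(K).T@R; c=-R.T@t
    return c+r*((z-c[2])/r[:,2])[:,None]
def proj(d,X):
    p=np.atleast_2d(X)@np.array(d['R']).T+d['t']; p=p@np.array(d['camera_matrix']).T; return p[:,:2]/p[:,2:]
E
python3 - <<'E'
from h import *
s=bot.read_state(); print(s['time_s'],s['position'],s['tcp_rot'][0],s['tcp_rot'][1],s['joint_positions'])
d=imaging.capture('wrist'); cv2.imwrite('pics/w1.png',d['frame'][:,:,::-1])
print(d['camera_matrix'],d['R'],d['t'], -np.array(d['R']).T@d['t'])
for n in ['strip','magazine','follower_face','pad']:
    print(n,[(np.round(r['at'],4).tolist(),round(r['confidence'],2)) for r in finder.recognise('wrist',n)][:3])
E
```

```text
1.8667 [ 0.4049 -0.2811  0.2398] [ 0.8581 -0.5135  0.0006] [-0.5135 -0.8581 -0.0007] [-47.787   20.0485 100.6863  -0.0034  59.2099  73.1104]
[[273.9686   0.     257.8528]
 [  0.     273.9686 191.8005]
 [  0.       0.       1.    ]] [[-0.5131 -0.8583  0.0007]
 [-0.8304  0.4967  0.2525]
 [-0.2171  0.129  -0.9676]] [-0.0338  0.445   0.5131] [ 0.4636 -0.3162  0.3841]
strip [([0.4683, -0.1576, 0.0148], 0.64)]
magazine [([0.5368, 0.0224, 0.0449], 0.73)]
follower_face []
pad [([0.5369, 0.017, 0.042], 0.57)]
```

View pics/w1.png

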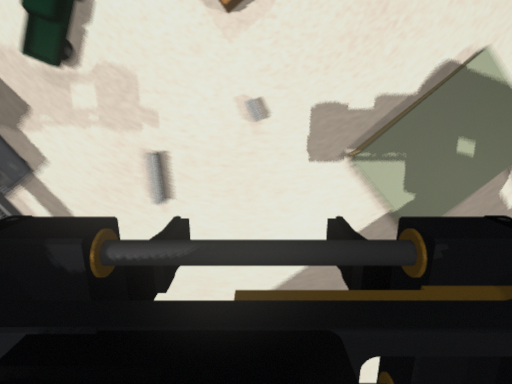

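The wrist view shows the strip at (158,177), nearly vertical in the image, the offcut at (256,108), and the finger tips at the bottom. I'll move so that the strip lies ahead of the fingers.

Call:
play_rows([
  [[-0.07, -0.139, 0.08, 0, 0, 0], [-0.07, -0.139, 0.08, 0, 0, 0], [-0.07, -0.139, 0.08, 0, 0, 0], [-0.07, -0.139, 0.08, 0, 0, 0], [-0.07, -0.139, 0.08, 0, 0, 0], [-0.07, -0.139, 0.08, 0, 0, 0], [-0.07, -0.139, 0.08, 0, 0, 0]],
])

```text
time_s: 2.7
position: [0.4154, -0.1289, 0.1597]
tcp_rot: [[0.861, -0.508, 0.001], [-0.508, -0.861, -0.001], [0.002, 0.001, -1.0]]
force: [0.3, -0.2, 0.2]
opening: 1.0
grasp_force: 0.0
```

```bash
python3 - <<'E'
from h import *
s=bot.read_state(); P=np.array(s['position']);T=np.array(s['tcp_rot']); print(P,T)
d=imaging.capture('wrist'); cv2.imwrite('pics/w2.png',d['frame'][:,:,::-1])
print([(np.round(r['at'],4).tolist(),round(r['confidence'],2)) for r in finder.recognise('wrist','strip')][:3])
o=finder.outline_of('wrist','strip')[0]; m=o['pixels'].astype(np.uint8); v,u=np.nonzero(m)
print(o['confidence'],m.sum(),u.min(),u.max(),v.min(),v.max())
for z in (0,.02):
    w=back(d,np.c_[u,v],z)[:,:2]; r=cv2.minAreaRect((w*1000).astype(np.float32)); print(z,r)
b=d['frame'][:,:,::-1].copy(); c,_=cv2.findContours(m,0,1); cv2.drawContours(b,c,-1,(0,0,255),1)
cr=b[max(v.min()-30,0):v.max()+30,u.min()-30:u.max()+30]; cv2.imwrite('pics/w2c.png',cv2.resize(cr,None,fx=4,fy=4,interpolation=2)); print(cr.shape)
E
```

```text
[ 0.4154 -0.1289  0.1597] [[ 0.8612 -0.5083  0.0012]
 [-0.5083 -0.8612 -0.0013]
 [ 0.0017  0.0005 -1.    ]]
[([0.4685, -0.1555, 0.0162], 0.91), ([0.4787, -0.3174, 0.0225], 0.28)]
0.74 950 248 264 94 165
0 ((466.02325439453125, -157.06056213378906), (15.44080924987793, 75.28289031982422), 61.68157958984375)
0.02 ((466.5705261230469, -157.49322509765625), (14.42495059967041, 70.33002471923828), 61.68161392211914)
(131, 76, 3)
```

View pics/w2c.png

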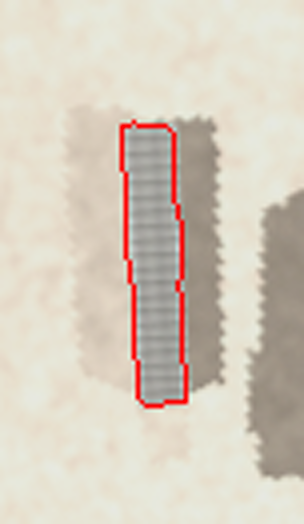

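The outline matches the strip's size (70.3 × 14.4 mm), with its centre at (0.4666, -0.1575) and yaw -28.3°. I'll move over it and go down.

Call:
play_rows([
  [[0.0586, -0.0014, 0.09, 0, 0, -2.2], [0.0586, -0.0014, 0.09, 0, 0, -2.2], [0.0586, -0.0014, 0.09, 0, 0, -2.2], [0.0586, -0.0014, 0.12, 0, 0, -2.2], [0.0586, -0.0014, 0.1305, 0, 0, -2.2], [0.0586, -0.0014, 0.1305, 0, 0, -2.2], [0.0586, -0.0014, 0.1305, 0, 0, -2.2], [0.0586, -0.0014, 0.1305, 0, 0, -2.2]],
])

```text
time_s: 3.52
position: [0.4661, -0.1564, 0.0303]
tcp_rot: [[0.88, -0.475, 0.002], [-0.475, -0.88, -0.001], [0.002, 0.0, -1.0]]
force: [0.2, -1.3, -0.3]
opening: 0.996
grasp_force: 0.0
```

Call:
play_rows([
  [[0, 0, 0, 0, 0, 0], [0, 0, 0, 0, 0, 0], [0, 0, 0, 0, 0, 0], [0, 0, 0, 0, 0, 0], [0, 0, 0, 0, 0, 0], [0, 0, 0, 0, 0, 0], [0, 0, 0, 0, 0, 0], [0, 0, 0, 0, 0, 0]],
], fingers=0.0)

```text
time_s: 4.18
position: [0.4657, -0.1557, 0.029]
tcp_rot: [[0.88, -0.475, -0.0], [-0.475, -0.88, 0.0], [-0.0, -0.0, -1.0]]
force: [0.5, 0.4, 0.2]
opening: 0.477
grasp_force: 0.0
```

Call:
play_rows([
  [[0, 0, 0, 0, 0, 0], [0, 0, 0, 0, 0, 0], [0, 0, 0, 0, 0, 0], [0, 0, 0, 0, 0, 0], [0, 0, 0, 0, 0, 0], [0, 0, 0, 0, 0, 0], [0, 0, 0, 0, 0, 0], [0, 0, 0, 0, 0, 0]],
])

```text
time_s: 4.85
position: [0.4657, -0.1557, 0.029]
tcp_rot: [[0.88, -0.475, -0.0], [-0.475, -0.88, 0.0], [-0.0, 0.0, -1.0]]
force: [-0.2, 0.1, 0.9]
opening: 0.149
grasp_force: 30.0
```

Call:
play_rows([
  [[0, 0, -0.01, 0, 0, 0], [0, 0, -0.03, 0, 0, 0], [0, 0, -0.06, 0, 0, 0], [0, 0, -0.09, 0, 0, 0], [0, 0, -0.12, 0, 0, 0], [0, 0, -0.12, 0, 0, 0], [0, 0, -0.12, 0, 0, 0]],
])

```text
time_s: 5.43
position: [0.4668, -0.1563, 0.1514]
tcp_rot: [[0.88, -0.475, 0.004], [-0.475, -0.88, -0.003], [0.005, 0.0, -1.0]]
force: [0.6, -0.2, -0.9]
opening: 0.142
grasp_force: 30.0
```

Call:
play_rows([
  [[-0.116, -0.128, 0, 0, 0, -34], [-0.116, -0.128, 0, 0, 0, -34], [-0.116, -0.128, 0, 0, 0, -34], [-0.116, -0.128, 0, 0, 0, -34], [-0.116, -0.128, 0, 0, 0, -34], [-0.116, -0.128, 0, 0, 0, -34], [-0.116, -0.128, 0, 0, 0, -34], [-0.116, -0.128, 0, 0, 0, -34]],
])

```text
time_s: 6.1
position: [0.4251, 0.0111, 0.1487]
tcp_rot: [[0.995, 0.096, 0.0], [0.096, -0.995, -0.0], [0.0, 0.0, -1.0]]
force: [-0.1, -0.5, -0.4]
opening: 0.142
grasp_force: 30.0
```

```bash
python3 - <<'E'
from h import *
s=bot.read_state(); P=np.array(s['position']);T=np.array(s['tcp_rot']); print(P,T)
d=imaging.capture('wrist'); cv2.imwrite('pics/w3.png',d['frame'][:,:,::-1])
np.save('pics/w3.npy',d,allow_pickle=True)
for n in ['strip','magazine','stapler','seat','follower_face','pad','mouth']:
    print(n,[(np.round(r['at'],4).tolist(),round(r['confidence'],2)) for r in finder.recognise('wrist',n)][:3])
b=d['frame'][:,:,::-1]; cv2.imwrite('pics/w3c.png',cv2.resize(b[:260,130:390],None,fx=2.3,fy=2.3,interpolation=2))
E
```

```text
[0.4251 0.0111 0.1487] [[ 0.9954  0.0959  0.0003]
 [ 0.0959 -0.9954 -0.0003]
 [ 0.0002  0.0003 -1.    ]]
strip [([0.4425, 0.016, 0.1363], 0.82)]
magazine [([0.5251, 0.0261, 0.0554], 0.96)]
stapler [([0.564, 0.0291, 0.0394], 0.75)]
seat [([0.5234, 0.0262, 0.0486], 0.79)]
follower_face [([0.5197, 0.0269, 0.0546], 0.76)]
pad [([0.5237, 0.0231, 0.0495], 0.76)]
mouth [([0.5661, 0.0284, 0.038], 0.71)]
```

View pics/w3c.png

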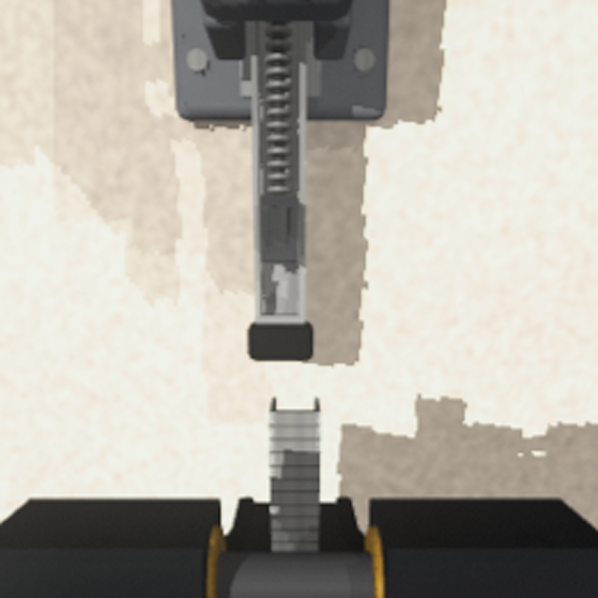

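The wrist crop (×2.3, column offset 130) shows:
- the channel walls at x≈251–306
- the nose lip at y≈318
- the black pad at y 322–360
- the follower at y 193–262
- the held strip end at y≈400, x 270–320

I'll fit the edges next.

```bash
cat >> h.py <<'E'
def edges(g,row,u0,u1,h=1,k=6):
    p=cv2.GaussianBlur(g,(1,3),0)[row-h:row+h+1,u0:u1].astype(float).mean(0); q=np.gradient(p); a=np.abs(q); out=[]
    for i in range(1,len(a)-1):
        if a[i]>k and a[i]>=a[i-1] and a[i]>a[i+1]:
            den=a[i-1]-2*a[i]+a[i+1]; out.append((round(u0+i+.5*(a[i-1]-a[i+1])/den,1),int(q[i])))
    return out
E
python3 - <<'E'
from h import *
d=np.load('pics/w3.npy',allow_pickle=True).item(); g=cv2.cvtColor(d['frame'],cv2.COLOR_RGB2GRAY)
for r in (30,60,70,80,100,120,130,136): print(r,edges(g,r,225,280))
print('pad',[ (r,edges(g,r,225,280)) for r in (145,150,154)])
print('strip',[ (r,edges(g,r,240,280)) for r in (176,182,190,200,210)])
print('cols',[(c,edges(g.T.copy(),c,100,185)) for c in (245,249,252,256,260)])
print('base',[(r,edges(g,r,195,310)) for r in (30,40)])
E
```

```text
30 [(np.float64(233.1), 10), (np.float64(235.1), -25), (np.float64(238.7), 30), (np.float64(241.4), -29), (np.float64(245.5), 8), (np.float64(251.3), -12), (np.float64(259.8), 35), (np.float64(262.6), -20), (np.float64(269.1), -11)]
60 [(np.float64(239.3), -16), (np.float64(242.0), -38), (np.float64(246.2), 8), (np.float64(251.0), -8), (np.float64(259.7), 38), (np.float64(262.1), -9)]
70 [(np.float64(239.3), -20), (np.float64(241.8), -36), (np.float64(246.1), 11), (np.float64(251.4), -10), (np.float64(255.0), -6), (np.float64(259.7), 36), (np.float64(263.2), -6)]
80 [(np.float64(240.9), -23), (np.float64(244.1), -24), (np.float64(251.2), -8), (np.float64(259.7), 35)]
100 [(np.float64(240.3), -25), (np.float64(242.2), -29), (np.float64(253.9), -9), (np.float64(256.1), 7), (np.float64(258.9), 8), (np.float64(262.2), 24)]
120 [(np.float64(240.4), -15), (np.float64(242.7), -33), (np.float64(247.9), 32), (np.float64(255.5), -8), (np.float64(259.3), 15), (np.float64(262.3), -11)]
130 [(np.float64(242.5), -27), (np.float64(244.7), -17), (np.float64(249.7), 37), (np.float64(259.4), 11), (np.
[... 1717 characters left out ...]
oat64(177.7), -51), (np.float64(180.0), 9)])]
base [(30, [(np.float64(205.1), -39), (np.float64(216.8), -14), (np.float64(221.1), 8), (np.float64(233.1), 10), (np.float64(235.1), -25), (np.float64(238.7), 30), (np.float64(241.4), -29), (np.float64(245.5), 8), (np.float64(251.3), -12), (np.float64(259.8), 35), (np.float64(262.6), -20), (np.float64(269.1), -11), (np.float64(285.3), 8), (np.float64(298.0), 37)]), (40, [(np.float64(202.9), -8), (np.float64(205.8), -43), (np.float64(234.1), 13), (np.float64(241.7), -26), (np.float64(251.0), -10), (np.float64(253.0), 11), (np.float64(254.9), -8), (np.float64(259.7), 34), (np.float64(262.6), -21), (np.float64(268.9), -6), (np.float64(297.8), 36)])]
```

```bash
python3 - <<'E'
from h import *
d=np.load('pics/w3.npy',allow_pickle=True).item()
P=np.array([.4251,.0111,.1487]); c,s=.9954,.0959
def rep(n,uv,z):
    w=back(d,uv,z); print(n,w[:,:2]*1000, 'tool xy', ((w[:,:2]-P[:2])@np.array([[c,s],[s,-c]])*1000).round(2).tolist())
rep('chan inner',[(241.8,60),(259.7,60),(241.8,70),(259.7,70),(242.7,120),(259.3,120)],.05)
rep('chan outer',[(239.3,60),(262.4,60),(240.4,120),(262.3,120)],.05)
rep('pad',[(237.3,147),(265.8,147),(251.5,140.2),(251.5,156.4)],.046)
rep('lip',[(251.5,140.2),(251.5,137.1)],.05)
rep('follower',[(252,114)],.059)
rep('strip',[(247.1,190),(268.7,190),(247.1,210),(268.7,210),(257.9,177.7)],.1397)
rep('base',[(205.3,30),(298,30),(205.8,40),(297.8,40)],.014)
E
```

```text
chan inner [[539.2046  35.3703]
 [540.6101  20.868 ]
 [531.6924  34.7565]
 [533.1093  20.1299]
 [492.1879  30.7543]
 [493.558   16.5826]] tool xy [[115.91, -13.22], [115.92, 1.35], [108.37, -13.33], [108.38, 1.37], [68.66, -13.13], [68.67, 1.11]]
chan outer [[539.0084  37.3956]
 [540.8221  18.6804]
 [491.9981  32.7177]
 [493.8057  14.0212]] tool xy [[115.91, -15.25], [115.92, 3.55], [68.66, -15.1], [68.67, 3.68]]
pad [[468.4469  33.8444]
 [470.8943   8.5   ]
 [475.627   21.7583]
 [461.3029  20.4584]] tool xy [[45.33, -18.48], [45.33, 6.98], [51.32, -5.76], [36.93, -5.84]]
lip [[475.9152  21.6992]
 [478.5645  21.9396]] tool xy [[51.6, -5.68], [54.26, -5.66]]
follower [[497.7211  23.0736]] tool xy [[73.44, -4.95]]
strip [[453.9325  20.3405]
 [455.1286   7.9304]
 [441.8325  19.292 ]
 [443.0506   6.6402]
 [461.7386  14.8329]] tool xy [[29.59, -6.43], [29.59, 6.03], [17.44, -6.55], [17.44, 6.16], [36.83, -0.2]]
base [[567.7975  73.0758]
 [575.9558 -11.0142]
 [559.6158  72.2252]
 [567.7772 -11.9274]] tool xy [[147.98, -48.01], [148.04, 36.48], [139.76, -47.94], [139.81, 36.6]]
```

Everything matches the given sizes: channel inner width 14.6 mm, outer 18.8 mm, pad 25.5 mm, follower 19–20 mm behind the lip. In tool coordinates the channel is 5.6 mm to -y and parallel. I'll approach just above it and re-measure.

Call:
play_rows([
  [[0.01, -0.0056, 0.02, 0, 0, 0], [0.02, -0.0056, 0.045, 0, 0, 0], [0.022, -0.0056, 0.062, 0, 0, 0], [0.022, -0.0056, 0.062, 0, 0, 0], [0.022, -0.0056, 0.062, 0, 0, 0], [0.022, -0.0056, 0.062, 0, 0, 0], [0.022, -0.0056, 0.062, 0, 0, 0]],
])

```text
time_s: 7.08
position: [0.446, 0.0196, 0.088]
tcp_rot: [[0.995, 0.098, 0.001], [0.098, -0.995, -0.0], [0.001, 0.0, -1.0]]
force: [-0.2, 0.6, -0.4]
opening: 0.144
grasp_force: 30.0
```

```bash
python3 - <<'E'
from h import *
s=bot.read_state(); P=np.array(s['position']);T=np.array(s['tcp_rot']); print(P,T,s['force'])
d=imaging.capture('wrist'); np.save('pics/w4.npy',d,allow_pickle=True)
g=cv2.cvtColor(d['frame'],cv2.COLOR_RGB2GRAY)
b=d['frame'][:,:,::-1]; cv2.imwrite('pics/w4c.png',cv2.resize(b[:260,180:330],None,fx=2.3,fy=2.3,interpolation=2))
for r in range(10,230,12): print(r,[(float(a),c) for a,c in edges(g,r,220,295,k=9)])
E
```

```text
[0.446  0.0196 0.088 ] [[ 0.9951  0.0984  0.0014]
 [ 0.0984 -0.9951 -0.0003]
 [ 0.0014  0.0004 -1.    ]] [-0.1633  0.5566 -0.4077]
10 [(223.7, -20)]
22 [(240.3, 16), (246.5, -10), (278.3, -16)]
34 [(236.0, 11), (238.2, -25), (243.6, 29), (247.1, -33), (253.2, -10), (266.7, 9), (272.0, 15), (281.8, -11)]
46 [(236.9, 19), (242.2, -13), (243.9, 10), (247.1, -32), (252.4, 11), (253.8, 12), (260.4, -14), (263.3, 9), (265.0, -20), (271.2, 34), (275.0, -31)]
58 [(243.8, 25), (246.0, -15), (249.8, -26), (262.6, 12), (271.0, 35), (275.0, -52)]
70 [(220.5, -16), (223.0, 19), (238.0, -18), (240.0, 19), (243.8, -23), (248.2, -29), (252.6, 12), (256.2, 9), (260.1, -10), (268.1, 9), (271.0, 33), (274.7, -24), (278.9, 14)]
82 [(243.6, -14), (247.7, -42), (254.2, 17), (255.5, -11), (260.0, -10), (270.8, 44), (274.3, -14), (280.8, 12)]
94 [(244.1, -20), (249.5, -19), (262.1, 23), (263.9, -14), (270.8, 37), (274.1, -17), (278.9, 12)]
106 [(244.3, -18), (248.0, -35), (252.6, 12), (254.8, 9), (260.1, -11), (268.4, 17), (270.8, 23), (274.1, -15), (277.9, 14)]
118 [(244.4, -20), (247.9, -39), (263.8, -10), (273.8, 16), (279.2, 15)]
130 [(244.7, -24), (248.0, -36), (271.0, 9), (273.6, 25)]
142 [(244.8, -26), (248.2, -32), (270.2, 12), (273.3, 24)]
154 [(244.9, -30), (248.0, -33), (254.6, 20), (257.8, 18), (263.8, -10), (270.1, 10)]
166 [(245.0, -34), (250.1, -26), (256.6, 34), (270.1, 22), (273.0, -12)]
178 [(241.9, -79), (245.0, 39), (248.0, -13), (250.0, 17), (253.9, -16), (273.1, -41), (276.0, 52)]
190 [(240.9, -82), (246.5, 46), (269.2, -59), (276.8, 61)]
202 [(245.0, -42), (251.3, -24), (268.8, 41)]
214 [(246.3, -61), (268.7, 34)]
226 [(225.7, 99), (231.2, -88), (247.3, 34), (268.3, -23), (284.6, 59), (290.0, -64)]
```

View pics/w4c.png

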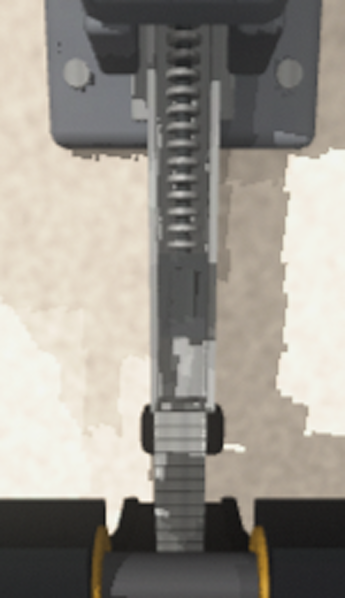

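The crop shows the strip end over the pad at (180,430), parallel to the channel but about 0.9 mm to its left. Most of that matches the arm not having settled yet. I'll lower to pushing height, let it settle and check again.

Call:
play_rows([
  [[0, 0, 0.003, 0, 0, 0], [0, 0, 0.0055, 0, 0, 0], [0, 0, 0.0055, 0, 0, 0], [0, 0, 0.0055, 0, 0, 0], [0, 0, 0.0055, 0, 0, 0], [0, 0, 0.0055, 0, 0, 0], [0, 0, 0.0055, 0, 0, 0], [0, 0, 0.0055, 0, 0, 0]],
])

```text
time_s: 7.8
position: [0.4458, 0.0197, 0.0816]
tcp_rot: [[0.995, 0.099, -0.0], [0.099, -0.995, -0.0], [-0.0, 0.0, -1.0]]
force: [-0.0, -0.3, -0.5]
opening: 0.142
grasp_force: 30.0
```

```bash
cat > m.py <<'E'
from h import *
s=bot.read_state(); P=np.array(s['position']);T=np.array(s['tcp_rot']); print(s['time_s'],P,T,s['force'])
d=imaging.capture('wrist')
g=cv2.cvtColor(d['frame'],cv2.COLOR_RGB2GRAY)
def one(uv,z): return ((back(d,uv,z)-P)@T)[0,:2]*1000
def pick(r,lo,hi,z,sgn):
    e=[x for x in edges(g,r,lo,hi,k=9) if x[1]*sgn>0]
    return None if not e else one((max(e,key=lambda x:abs(x[1]))[0],r),z)
for r in range(50,150,10):
    print(r,[(float(a),c) for a,c in edges(g,r,238,282,k=9)])
zt=P[2]-.009
for r in range(176,222,4):
    l,q=pick(r,238,252,zt,-1),pick(r,262,278,zt,1)
    print('strip',r,None if l is None or q is None else (l,q,(l+q)[1]/2))
for c in (254,258,262): print('col',c,[(float(a),k) for a,k in edges(g.T.copy(),c,80,225,k=12)])
cv2.imwrite('pics/last.png',d['frame'][:,:,::-1]); np.save('pics/last.npy',{**d,'P':P,'T':T},allow_pickle=True)
E
python3 m.py
```

```text
7.8 [0.4458 0.0197 0.0816] [[ 0.9951  0.0987 -0.    ]
 [ 0.0987 -0.9951 -0.    ]
 [-0.      0.     -1.    ]] [-0.0123 -0.3212 -0.5316]
50 [(243.8, 25), (246.9, -22), (253.2, 9), (260.6, -12), (263.0, 12), (265.2, -18), (272.0, 38), (276.0, -46)]
60 [(243.6, 38), (245.9, -15), (249.9, -29), (252.3, 10), (271.9, 36), (275.8, -50)]
70 [(243.8, -19), (246.2, -16), (249.0, -28), (260.8, -9), (269.3, 21), (272.0, 25), (275.7, -23)]
80 [(243.9, -22), (247.2, -36), (254.3, 15), (260.6, -9), (262.9, 9), (271.6, 36), (275.3, -14)]
90 [(243.9, -21), (247.9, -26), (253.1, 15), (260.6, -9), (264.9, -19), (271.5, 30), (275.0, -13)]
100 [(244.1, -20), (246.8, -17), (250.0, -28), (262.8, 9), (271.2, 33), (275.1, -16)]
110 [(244.0, -19), (247.9, -30), (271.1, 39), (274.9, -18)]
120 [(244.1, -21), (247.9, -39), (264.6, -16), (267.0, 13), (271.2, 10), (274.6, 13)]
130 [(244.4, -22), (248.0, -36), (264.0, -11), (266.1, 9), (271.2, 10), (274.5, 24)]
140 [(244.3, -24), (248.0, -35), (271.0, 11), (274.2, 27)]
strip 176 (array([37.8091, -6.316 ]), array([37.8118, 10.1977]), np.float64(1.9408243578596576))
s
[... 462 characters left out ...]
945))
strip 216 (array([ 13.7032, -10.2165]), array([13.7038,  6.1747]), np.float64(-2.0209076489612525))
strip 220 None
col 254 [(80.7, 23), (83.8, -30), (88.7, 28), (91.2, -30), (96.0, 27), (98.6, -27), (103.6, 22), (106.0, -26), (178.9, 45), (189.5, -12), (191.7, 12), (196.0, -33)]
col 258 [(83.8, -58), (88.5, 45), (91.1, -61), (95.8, 51), (98.7, -50), (103.3, 38), (105.9, -48), (146.7, 37), (154.8, -12), (173.2, -38), (178.9, 45), (189.5, -12), (191.7, 12), (195.2, -18), (198.1, -22)]
col 262 [(83.7, -41), (88.5, 35), (91.1, -45), (95.9, 43), (98.8, -41), (103.5, 29), (106.0, -37), (146.7, 16), (149.7, 18), (172.9, -41), (176.0, 22), (179.0, 39), (189.4, -12), (195.1, -19), (198.2, -26)]
```

Call:
play_rows([
  [[0.006, 0.001, 0, 0, 0, 0.16], [0.012, 0.001, 0, 0, 0, 0.16], [0.012, 0.001, 0, 0, 0, 0.16], [0.012, 0.001, 0, 0, 0, 0.16], [0.012, 0.001, 0, 0, 0, 0.16]],
])

```text
time_s: 8.27
position: [0.4578, 0.02, 0.0815]
tcp_rot: [[0.995, 0.096, -0.0], [0.096, -0.995, 0.0], [-0.0, -0.0, -1.0]]
force: [-0.4, 1.4, -0.3]
opening: 0.144
grasp_force: 30.0
```

```bash
python3 m.py; python3 - <<'E'
import cv2
b=cv2.imread('pics/last.png'); cv2.imwrite('pics/w5c.png',cv2.resize(b[20:230,200:320],None,fx=2.8,fy=2.8,interpolation=2))
E
```

```text
8.2667 [0.4578 0.02   0.0815] [[ 0.9954  0.096  -0.0003]
 [ 0.096  -0.9954  0.0001]
 [-0.0003 -0.0001 -1.    ]] [-0.4192  1.4257 -0.3187]
50 [(241.3, 23), (244.9, -31), (250.6, 11), (258.3, -11)]
60 [(245.1, -33), (270.0, 38), (273.7, -30)]
70 [(241.8, 21), (245.0, -28), (259.1, -9), (261.0, 26), (262.9, -12), (269.8, 35), (273.7, -38)]
80 [(241.8, 27), (244.8, -12), (248.1, -30), (251.9, 11), (258.8, -12), (262.9, -11), (269.9, 38), (273.4, -28)]
90 [(242.1, -20), (245.8, -28), (250.8, 9), (263.5, -11), (267.6, 22), (269.8, 19), (273.3, -20)]
100 [(242.0, -23), (245.9, -42), (254.2, -15), (260.8, 13), (269.4, 33), (273.1, -16)]
110 [(242.3, -18), (245.9, -36), (251.2, 14), (258.7, -12), (262.9, -16), (269.4, 30), (273.1, -17)]
120 [(242.3, -20), (245.3, -18), (248.1, -26), (260.8, 10), (269.2, 30), (272.9, -16)]
130 [(242.8, -20), (246.2, -40), (269.1, 42)]
140 [(242.8, -27), (246.0, -37), (262.6, -11), (265.0, 12), (272.7, 26)]
strip 176 (array([37.7923, -6.6484]), array([37.7959,  7.8712]), np.float64(0.6114360803575969))
strip 180 (array([35.4635, -8.3293]), array([35.4673,  7.95
[... 864 characters left out ...]
, (104.9, -53), (109.7, 43), (112.1, -49), (116.7, 42), (119.3, -38), (123.8, 38), (126.2, -26), (166.5, 18), (172.0, -25), (178.9, 46), (189.6, -13), (191.8, 13), (195.8, -26)]
col 258 [(82.3, -39), (87.2, 48), (90.0, -51), (94.7, 55), (97.4, -48), (102.1, 46), (104.9, -60), (109.5, 40), (112.0, -61), (116.7, 43), (119.2, -45), (123.8, 39), (126.2, -34), (166.6, 31), (177.0, -28), (179.1, 34), (189.5, -12), (191.7, 12), (195.1, -18), (198.1, -26)]
col 262 [(82.2, -20), (87.5, 24), (90.0, -30), (94.8, 27), (97.4, -22), (102.3, 22), (104.8, -29), (109.7, 22), (112.1, -17), (116.7, 18), (119.6, -15), (123.8, 17), (126.3, -15), (167.8, 39), (173.6, -29), (178.9, 46), (189.5, -12), (195.5, -23)]
```

View pics/w5c.png

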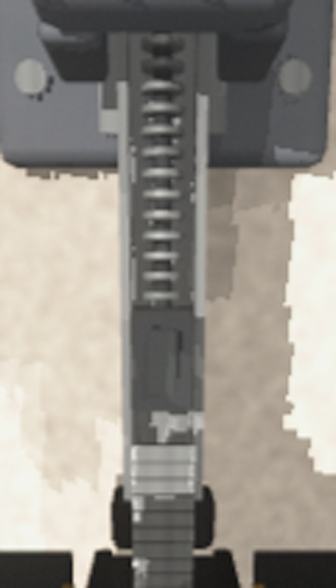

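Now aligned within about 0.1 mm: channel centre col 257.7, strip 257.9. The strip end sits just before the follower at crop (163,447). Pushing the follower back.

Call:
play_rows([
  [[0.004, 0, 0, 0, 0, 0], [0.008, 0, 0, 0, 0, 0], [0.012, 0, 0, 0, 0, 0], [0.016, 0, 0, 0, 0, 0], [0.02, 0, 0, 0, 0, 0], [0.024, 0, 0, 0, 0, 0], [0.028, 0, 0, 0, 0, 0], [0.028, 0, 0, 0, 0, 0]],
])

```text
time_s: 8.98
position: [0.4863, 0.0228, 0.0814]
tcp_rot: [[0.995, 0.096, 0.0], [0.096, -0.995, 0.0], [0.0, -0.0, -1.0]]
force: [-3.2, 0.5, 0.3]
opening: 0.148
grasp_force: 30.0
```

Call:
play_rows([
  [[0.004, 0, 0, 0, 0, 0], [0.008, 0, 0, 0, 0, 0], [0.012, 0, 0, 0, 0, 0], [0.016, 0, 0, 0, 0, 0], [0.02, 0, 0, 0, 0, 0], [0.025, 0, 0, 0, 0, 0], [0.029, 0, 0, 0, 0, 0], [0.029, 0, 0, 0, 0, 0]],
])

```text
time_s: 9.65
position: [0.5151, 0.0256, 0.0815]
tcp_rot: [[0.995, 0.096, -0.0], [0.096, -0.995, 0.0], [-0.0, -0.0, -1.0]]
force: [-4.7, -0.4, 0.8]
opening: 0.142
grasp_force: 30.0
```

```bash
python3 m.py; python3 - <<'E'
import cv2
b=cv2.imread('pics/last.png'); cv2.imwrite('pics/w6c.png',cv2.resize(b[60:240,190:330],None,fx=3,fy=3,interpolation=2))
E
```

```text
9.65 [0.5151 0.0256 0.0815] [[ 0.9954  0.0958 -0.0001]
 [ 0.0958 -0.9954  0.0003]
 [-0.0001 -0.0003 -1.    ]] [-4.7312 -0.3673  0.7507]
50 []
60 []
70 []
80 []
90 []
100 []
110 []
120 []
130 []
140 []
strip 176 (array([37.8029, -6.5147]), array([37.8081,  7.8921]), np.float64(0.6886675015525148))
strip 180 (array([35.4737, -8.4808]), array([35.4784,  5.0086]), np.float64(-1.736087226066803))
strip 184 (array([33.1275, -8.3964]), array([33.1322,  5.087 ]), np.float64(-1.6546923522401769))
strip 188 (array([30.7645, -5.3165]), array([30.7679,  5.0508]), np.float64(-0.13285230101765944))
strip 192 (array([28.3808, -9.4975]), array([28.3865,  7.9052]), np.float64(-0.7961320192707295))
strip 196 (array([25.9803, -9.5321]), array([25.9858,  7.9376]), np.float64(-0.7972375364001438))
strip 200 (array([ 23.561, -10.033]), array([23.5666,  7.9119]), np.float64(-1.0605214438322546))
strip 204 (array([ 21.1232, -10.0699]), array([21.1286,  7.8861]), np.float64(-1.0919065599788857))
strip 208 (array([ 18.6663, -10.1658]), array([18.6717,  7.9775]), np.float64(-1.0941723433603627))
strip 212 (array([ 16.1902, -10.734 ]), array([16.1955,  8.0106]), np.float64(-1.3616974618754663))
strip 216 (array([13.6952, -9.0581]), array([13.6999,  8.0441]), np.float64(-0.5070316457812805))
strip 220 None
col 254 [(144.5, -12), (178.8, 47), (189.5, -13), (191.7, 13), (195.3, -19), (198.1, -14), (201.1, -12)]
col 258 [(144.5, -12), (149.6, 12), (174.6, -12), (178.7, 54), (189.5, -12), (191.7, 12), (195.1, -18), (198.1, -26)]
col 262 [(144.5, -12), (178.8, 47), (189.5, -13), (191.7, 12), (195.1, -36)]
```

View pics/w6c.png

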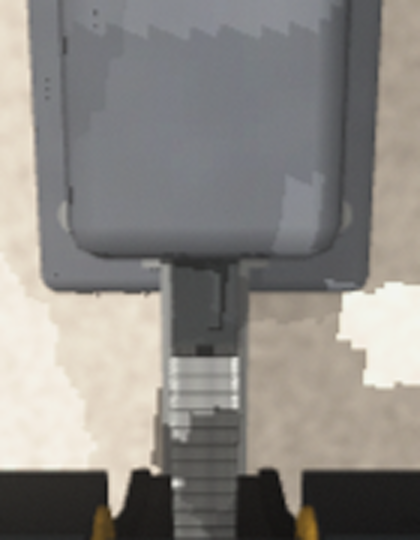

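The strip is in line between the walls with the follower pushed back (force -4.7 N, no slip in the grip). Lowering gently.

Call:
play_rows([
  [[0, 0, 0.001, 0, 0, 0], [0, 0, 0.002, 0, 0, 0], [0, 0, 0.003, 0, 0, 0], [0, 0, 0.004, 0, 0, 0], [0, 0, 0.005, 0, 0, 0]],
])

```text
time_s: 10.12
position: [0.5146, 0.0253, 0.0766]
tcp_rot: [[0.995, 0.096, 0.0], [0.096, -0.995, -0.0], [0.0, 0.0, -1.0]]
force: [-4.8, 0.1, 1.9]
opening: 0.146
grasp_force: 30.0
```

Call:
play_rows([
  [[0, 0, 0.001, 0, 0, 0], [0, 0, 0.002, 0, 0, 0], [0, 0, 0.003, 0, 0, 0], [0, 0, 0.004, 0, 0, 0], [0, 0, 0.005, 0, 0, 0], [0, 0, 0.0055, 0, 0, 0]],
])

```text
time_s: 10.62
position: [0.5145, 0.0253, 0.0709]
tcp_rot: [[0.995, 0.096, -0.0], [0.096, -0.995, 0.0], [-0.0, -0.0, -1.0]]
force: [-5.1, -0.1, 2.9]
opening: 0.144
grasp_force: 30.0
```

Call:
play_rows([
  [[0, 0, 0.0005, 0, 0, 0], [0, 0, 0.001, 0, 0, 0], [0, 0, 0.0015, 0, 0, 0], [0, 0, 0.0018, 0, 0, 0], [0, 0, 0.0018, 0, 0, 0]],
])

```text
time_s: 11.03
position: [0.5145, 0.0254, 0.0692]
tcp_rot: [[0.995, 0.096, -0.0], [0.096, -0.995, 0.0], [-0.0, -0.0, -1.0]]
force: [-4.3, -0.3, 1.5]
opening: 0.146
grasp_force: 30.0
```

Call:
play_rows([
  [[0, 0, 0.0004, 0, 0, 0], [0, 0, 0.0008, 0, 0, 0], [0, 0, 0.0008, 0, 0, 0]],
])

```text
time_s: 11.28
position: [0.5146, 0.0254, 0.0689]
tcp_rot: [[0.995, 0.096, 0.0], [0.096, -0.995, -0.0], [0.0, 0.0, -1.0]]
force: [-5.7, -0.2, 6.2]
opening: 0.144
grasp_force: 30.0
```

Contact with the floor shows at 6 N. I'll ease the strip forward near the lip, then release it.

Call:
play_rows([
  [[0, 0, 0, 0, 0, 0], [-0.001, 0, -0.0002, 0, 0, 0], [-0.002, 0, -0.0002, 0, 0, 0], [-0.0028, 0, -0.0002, 0, 0, 0], [-0.0028, 0, -0.0002, 0, 0, 0]],
])

```text
time_s: 11.7
position: [0.5126, 0.0251, 0.0689]
tcp_rot: [[0.995, 0.096, 0.002], [0.096, -0.995, -0.0], [0.002, 0.0, -1.0]]
force: [-1.8, 0.7, 3.8]
opening: 0.142
grasp_force: 30.0
```

Call:
play_rows([
  [[0, 0, 0, 0, 0, 0], [0, 0, 0, 0, 0, 0], [0, 0, 0, 0, 0, 0], [0, 0, 0, 0, 0, 0], [0, 0, 0, 0, 0, 0], [0, 0, -0.02, 0, 0, 0], [0, 0, -0.05, 0, 0, 0], [0, 0, -0.06, 0, 0, 0]],
], fingers=0.04)

```text
time_s: 12.37
position: [0.5135, 0.0249, 0.1311]
tcp_rot: [[0.995, 0.096, 0.005], [0.096, -0.995, -0.001], [0.005, 0.001, -1.0]]
force: [0.2, -0.2, 0.4]
opening: 0.453
grasp_force: 0.0
```

Call:
play_rows([
  [[-0.12, 0, -0.02, 0, 0, 0], [-0.12, 0, -0.02, 0, 0, 0], [-0.12, 0, -0.02, 0, 0, 0], [-0.12, 0, -0.02, 0, 0, 0], [-0.12, 0, -0.02, 0, 0, 0], [-0.12, 0, -0.02, 0, 0, 0]],
], fingers=0.0)

```text
time_s: 12.87
position: [0.3937, 0.0132, 0.149]
tcp_rot: [[0.995, 0.095, 0.003], [0.095, -0.995, -0.001], [0.003, 0.001, -1.0]]
force: [0.2, -0.0, -0.4]
opening: 0.088
grasp_force: 0.0
```

```bash
python3 - <<'E'
from h import *
s=bot.read_state(); P=np.array(s['position']);T=np.array(s['tcp_rot']); print(s['time_s'],P,T[:,0],s['force'],s['opening'])
d=imaging.capture('wrist'); np.save('pics/w7.npy',{**d,'P':P,'T':T},allow_pickle=True)
for n in ('strip','pad','magazine'): print(n,[(np.round(r['at'],4).tolist(),round(r['confidence'],2)) for r in finder.recognise('wrist',n)][:2])
b=d['frame'][:,:,::-1]; cv2.imwrite('pics/w7c.png',cv2.resize(b[:240,180:330],None,fx=2.4,fy=2.4,interpolation=2))
E
```

```text
12.8667 [0.3937 0.0132 0.149 ] [0.9954 0.0953 0.0028] [ 0.2335 -0.0316 -0.4251] 0.08763095423502056
strip [([0.5175, 0.0282, 0.0579], 0.73)]
pad [([0.4833, 0.0175, 0.0484], 0.59)]
magazine [([0.4821, 0.0218, 0.0485], 0.83)]
```

View pics/w7c.png

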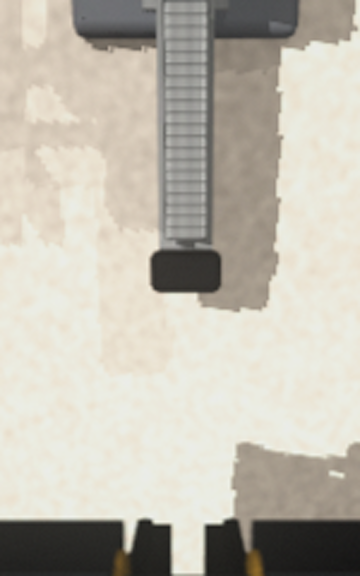

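The crop shows the strip seated between both walls (163–212), its front end at the lip just above the black pad (186,270). Moving the closed fingers down in front of the pad.

Call:
play_rows([
  [[0.0373, -0.0007, 0.03, 0, 0, 0], [0.0373, -0.0007, 0.06, 0, 0, 0], [0.0373, -0.0007, 0.09, 0, 0, 0], [0.0373, -0.0007, 0.097, 0, 0, 0], [0.0373, -0.0007, 0.097, 0, 0, 0], [0.0373, -0.0007, 0.097, 0, 0, 0]],
])

```text
time_s: 13.57
position: [0.4292, 0.018, 0.0516]
tcp_rot: [[0.995, 0.096, -0.001], [0.096, -0.995, 0.0], [-0.001, -0.0, -1.0]]
force: [-0.1, -1.2, 0.2]
opening: 0.004
grasp_force: 0.0
```

Call:
play_rows([
  [[0.003, 0, 0, 0, 0, 0], [0.006, 0, 0, 0, 0, 0], [0.009, 0, 0, 0, 0, 0], [0.012, 0, 0, 0, 0, 0], [0.015, 0, 0, 0, 0, 0], [0.017, 0, 0, 0, 0, 0]],
])

```text
time_s: 14.07
position: [0.4472, 0.0194, 0.0522]
tcp_rot: [[0.995, 0.096, 0.002], [0.096, -0.995, -0.0], [0.002, 0.0, -1.0]]
force: [0.7, -0.5, 0.2]
opening: 0.009
grasp_force: 0.0
```

Call:
play_rows([
  [[0.001, 0, 0, 0, 0, 0], [0.002, 0, 0, 0, 0, 0], [0.003, 0, 0, 0, 0, 0], [0.004, 0, 0, 0, 0, 0], [0.005, 0, 0, 0, 0, 0], [0.006, 0, 0, 0, 0, 0], [0.007, 0, 0, 0, 0, 0], [0.008, 0, 0, 0, 0, 0]],
])

```text
time_s: 14.73
position: [0.4503, 0.0205, 0.0513]
tcp_rot: [[0.995, 0.097, -0.009], [0.097, -0.995, 0.001], [-0.009, -0.002, -1.0]]
force: [-7.1, -5.5, 3.7]
opening: 0.003
grasp_force: 4.1
```

Call:
play_rows([
  [[0, 0, 0, 0, 0, 0], [0, 0, 0, 0, 0, 0], [0, 0, 0, 0, 0, 0]],
])

```text
time_s: 14.98
position: [0.4502, 0.0205, 0.0513]
tcp_rot: [[0.995, 0.097, -0.009], [0.097, -0.995, 0.001], [-0.008, -0.002, -1.0]]
force: [-7.1, -3.7, 2.4]
opening: 0.007
grasp_force: 3.5
```

```bash
python3 - <<'E'
from h import *
s=bot.read_state(); print(s['position'],s['tcp_rot'],s['force'],s['moment'])
d=imaging.capture('wrist'); b=d['frame'][:,:,::-1]; cv2.imwrite('pics/w8c.png',cv2.resize(b[60:300,160:360],None,fx=2.4,fy=2.4,interpolation=2))
E
```

```text
[0.4502 0.0205 0.0513] [[ 0.9953  0.0966 -0.0086]
 [ 0.0966 -0.9953  0.0008]
 [-0.0085 -0.0017 -1.    ]] [-7.0695 -3.745   2.3756] [-0.7304  1.1155 -0.0741]
```

View pics/w8c.png

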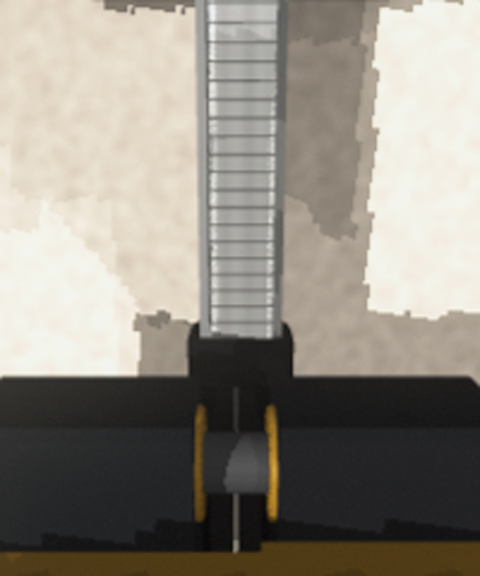

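The closed fingers bear on the pad's front face, nearly centred (tool 236, pad 241), with the strip seated behind it. Pushing steadily along the slide axis.

Call:
play_rows([
  [[0.0015, 0.0005, 0, 0, 0, 0], [0.003, 0.001, 0, 0, 0, 0], [0.0045, 0.001, 0, 0, 0, 0], [0.006, 0.001, 0, 0, 0, 0], [0.0075, 0.001, 0, 0, 0, 0], [0.009, 0.001, 0, 0, 0, 0], [0.0105, 0.001, 0, 0, 0, 0], [0.012, 0.001, 0, 0, 0, 0]],
])

```text
time_s: 15.7
position: [0.4602, 0.0213, 0.0513]
tcp_rot: [[0.995, 0.097, -0.013], [0.097, -0.995, 0.002], [-0.013, -0.003, -1.0]]
force: [-9.3, -1.5, 5.9]
opening: 0.003
grasp_force: 4.6
```

Call:
play_rows([
  [[0.003, 0, 0, 0, 0, 0], [0.006, 0, 0, 0, 0, 0], [0.009, 0, 0, 0, 0, 0], [0.012, 0, 0, 0, 0, 0], [0.015, 0, 0, 0, 0, 0], [0.018, 0, 0, 0, 0, 0], [0.021, 0, 0, 0, 0, 0], [0.024, 0, 0, 0, 0, 0]],
])

```text
time_s: 16.37
position: [0.4835, 0.0236, 0.0513]
tcp_rot: [[0.995, 0.097, -0.014], [0.097, -0.995, 0.002], [-0.014, -0.003, -1.0]]
force: [-10.6, -2.4, 8.4]
opening: 0.004
grasp_force: 5.2
```

Call:
play_rows([
  [[0.003, 0, 0, 0, 0, 0], [0.006, 0, 0, 0, 0, 0], [0.009, 0, 0, 0, 0, 0], [0.012, 0, 0, 0, 0, 0], [0.015, 0, 0, 0, 0, 0], [0.018, 0, 0, 0, 0, 0], [0.021, 0, 0, 0, 0, 0], [0.024, 0, 0, 0, 0, 0]],
])

```text
time_s: 17.03
position: [0.5068, 0.0258, 0.0512]
tcp_rot: [[0.995, 0.097, -0.016], [0.097, -0.995, 0.002], [-0.016, -0.003, -1.0]]
force: [-10.8, -1.4, 9.9]
opening: 0.004
grasp_force: 5.7
```

Call:
play_rows([
  [[0.003, 0, -0.0005, 0, 0, 0], [0.006, 0, -0.001, 0, 0, 0], [0.009, 0, -0.0015, 0, 0, 0], [0.012, 0, -0.002, 0, 0, 0], [0.015, 0, -0.002, 0, 0, 0], [0.018, 0, -0.002, 0, 0, 0], [0.021, 0, -0.002, 0, 0, 0], [0.024, 0, -0.002, 0, 0, 0]],
])

```text
time_s: 17.7
position: [0.5275, 0.0279, 0.0514]
tcp_rot: [[0.995, 0.098, -0.024], [0.098, -0.995, 0.002], [-0.023, -0.004, -1.0]]
force: [-13.2, -6.0, 2.5]
opening: 0.004
grasp_force: 7.3
```

Call:
play_rows([
  [[0.001, 0, 0, 0, 0, 0], [0.002, 0, 0, 0, 0, 0], [0.003, 0, 0, 0, 0, 0], [0.004, 0, 0, 0, 0, 0], [0.005, 0, 0, 0, 0, 0], [0.006, 0, 0, 0, 0, 0], [0.007, 0, 0, 0, 0, 0], [0.008, 0, 0, 0, 0, 0]],
])

```text
time_s: 18.37
position: [0.5334, 0.0285, 0.0515]
tcp_rot: [[0.995, 0.098, -0.028], [0.098, -0.995, 0.001], [-0.027, -0.004, -1.0]]
force: [-16.0, -5.2, 3.6]
opening: 0.008
grasp_force: 8.1
```

Call:
play_rows([
  [[0.0005, 0, 0, 0, 0, 0], [0.001, 0, 0, 0, 0, 0], [0.0015, 0, 0, 0, 0, 0], [0.002, 0, 0, 0, 0, 0], [0.0025, 0, 0, 0, 0, 0], [0.003, 0, 0, 0, 0, 0], [0.003, 0, 0, 0, 0, 0], [0.003, 0, 0, 0, 0, 0]],
])

```text
time_s: 19.03
position: [0.5391, 0.029, 0.0515]
tcp_rot: [[0.995, 0.097, -0.022], [0.097, -0.995, 0.002], [-0.022, -0.004, -1.0]]
force: [-12.2, -2.7, -0.0]
opening: 0.002
grasp_force: 6.3
```

```bash
python3 - <<'E'
from h import *
s=bot.read_state(); print(s['position'],s['force'],s['moment'])
d=imaging.capture('wrist'); cv2.imwrite('pics/w9.png',d['frame'][:,:,::-1])
d=imaging.capture('scene'); b=d['frame'][:,:,::-1]; 
print(proj(d,[[.54,.028,.05]]))
E
```

```text
[0.5391 0.029  0.0515] [-12.1727  -2.7326  -0.0358] [-0.5384  2.1219 -0.0235]
[[262.1052 184.9678]]
```

View pics/w9.png

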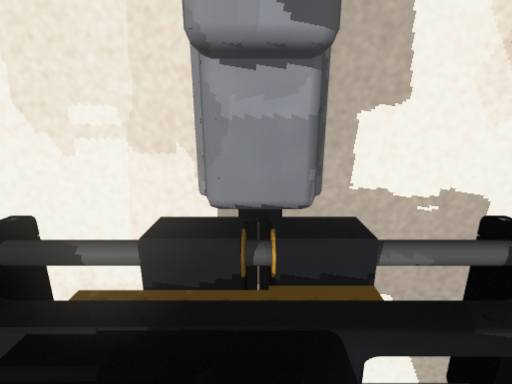

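The fingers moved 5.7 mm for a 3 mm command while the force dropped from 16 to 12 N, so the catch gave way. The wrist view shows the nose tucked against the head at (260,212). I'll add a little more pressure to confirm the stop.

Call:
play_rows([
  [[0.0005, 0, 0, 0, 0, 0], [0.001, 0, 0, 0, 0, 0], [0.0015, 0, 0, 0, 0, 0], [0.002, 0, 0, 0, 0, 0], [0.0025, 0, 0, 0, 0, 0], [0.003, 0, 0, 0, 0, 0], [0.003, 0, 0, 0, 0, 0], [0.003, 0, 0, 0, 0, 0]],
])

```text
time_s: 19.8
position: [0.5402, 0.0291, 0.0514]
tcp_rot: [[0.995, 0.098, -0.026], [0.098, -0.995, 0.001], [-0.026, -0.004, -1.0]]
force: [-15.8, -4.7, 4.1]
opening: 0.004
grasp_force: 7.9
```

Call:
play_rows([
  [[0.0005, 0, 0, 0, 0, 0], [0.001, 0, 0, 0, 0, 0], [0.0015, 0, 0, 0, 0, 0], [0.002, 0, 0, 0, 0, 0], [0.0025, 0, 0, 0, 0, 0], [0.003, 0, 0, 0, 0, 0], [0.003, 0, 0, 0, 0, 0]],
])

```text
time_s: 20.38
position: [0.5403, 0.0292, 0.0514]
tcp_rot: [[0.995, 0.098, -0.032], [0.098, -0.995, 0.001], [-0.032, -0.004, -0.999]]
force: [-19.4, -6.8, 8.5]
opening: 0.008
grasp_force: 10.3
```

It's solid against the stop at 20 N. Backing off smoothly.

Call:
play_rows([
  [[-0.003, 0, 0, 0, 0, 0], [-0.006, 0, 0, 0, 0, 0], [-0.009, 0, 0, 0, 0, 0], [-0.012, 0, 0, 0, 0, 0], [-0.016, 0, 0, 0, 0, 0], [-0.022, 0, 0, 0, 0, 0], [-0.03, 0, 0, 0, 0, 0], [-0.04, 0, 0, 0, 0, 0]],
])

```text
time_s: 21.05
position: [0.5165, 0.0247, 0.0542]
tcp_rot: [[0.995, 0.096, 0.004], [0.096, -0.995, -0.001], [0.004, 0.001, -1.0]]
force: [-0.9, -0.4, 1.0]
opening: 0.002
grasp_force: 0.0
```

Call:
play_rows([
  [[-0.03, 0, -0.03, 0, 0, 0], [-0.06, 0, -0.06, 0, 0, 0], [-0.08, 0, -0.09, 0, 0, 0], [-0.08, 0, -0.09, 0, 0, 0], [-0.08, 0, -0.09, 0, 0, 0], [-0.08, 0, -0.09, 0, 0, 0]],
])

```text
time_s: 21.55
position: [0.437, 0.0171, 0.1441]
tcp_rot: [[0.995, 0.095, 0.004], [0.095, -0.995, -0.001], [0.004, 0.001, -1.0]]
force: [0.5, 0.4, -0.5]
opening: 0.005
grasp_force: 0.0
```

```bash
python3 - <<'E'
from h import *
s=bot.read_state(); P=np.array(s['position']);T=np.array(s['tcp_rot']); print(s['time_s'],P,s['force'])
d=imaging.capture('wrist'); b=d['frame'][:,:,::-1]; cv2.imwrite('pics/wa.png',cv2.resize(b[:240,160:360],None,fx=2.4,fy=2.4,interpolation=2))
print([(np.round(r['at'],4).tolist(),round(r['confidence'],2)) for r in finder.recognise('wrist','pad')][:2])
seat=np.array([.4786,.0221,.04]); ax=np.array([.9954,.0959,0])
print('pad front edge pixel expected shut',proj(d,[seat+.072*ax+[0,0,.006],seat-.018*ax+[0,0,.006]]))
g=cv2.cvtColor(d['frame'],cv2.COLOR_RGB2GRAY); u=int(proj(d,[seat+.08*ax])[0,0]); print(u,[(float(a),k) for a,k in edges(g.T.copy(),u,2,200,k=15)])
for x in (.5,): pass
for r in edges(g.T.copy(),u,2,200,k=15): print(((back(d,[(u,r[0])],.046)[0]-seat)@ax).round(4),r[1])
E
```

```text
21.55 [0.437  0.0171 0.1441] [ 0.4561  0.3692 -0.5314]
[([0.5589, 0.0289, 0.0475], 0.96)]
pad front edge pixel expected shut [[256.6005  63.0743]
 [256.7147 171.9527]]
256 [(26.7, 16), (36.3, -16), (38.8, 19), (41.8, 31), (44.3, -38), (68.3, 74)]
0.0985 16
0.0917 -16
0.0899 19
0.0877 31
0.0859 -38
0.0681 74
```

View pics/wa.png

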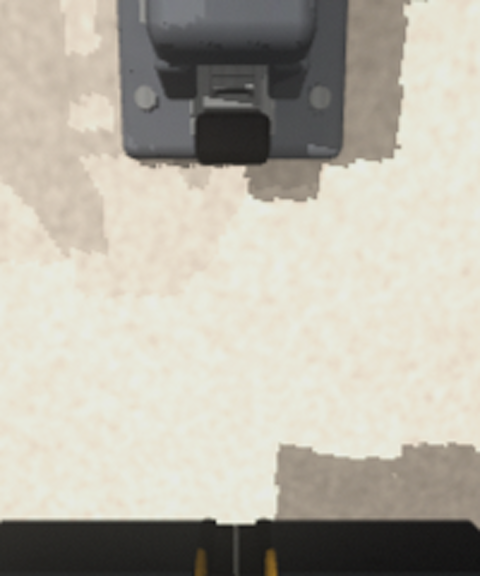

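The magazine stays shut after release: the pad is tucked at the head at crop (232,135), and the fingers are clear. Handing in.

```bash
python3 -c "
from rig import bot
print(bot.hand_in())"
```

```text
the job is handed in; nothing more can be done
None
```

I loaded the full strip into the channel, pushed the magazine in until the catch clicked, and handed the job in; it stayed shut after I backed off (peak push about 22 N), but `hand_in()` returned no verdict.

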